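Find the tube adapter that fits the centrifuge bucket

ROBOT

A 6-joint arm with a two-finger parallel gripper is mounted at the origin on a cart in front of the work surface, level with it; the furniture and walls round the work are solid. World frame = base frame: x ahead of the robot, y to its left, z up, the work surface at z = 0. Lengths are in m, angles in rad, forces in N, time in s.
With the tool pointing down it reaches from about 0.35 to 1 m from the base axis. Payload 7.1 kg.
Tool frame: the origin (TCP) lies on the front face of the gripper's body, between the roots of the fingers; the fingertips stand ctrl.tip_reach ahead of it and the grasp point (between the pads) lies 54 mm ahead of it (ctrl.tip_reach is the distance from the TCP to the fingertips, in m); z points along the fingers, y is the line along which they close (so a half turn about z gives the same grasp; the last joint's range is limited). The gripper opens to 85 mm and grips with 20 to 120 N. Pads are 22 mm wide; open, the fingers measure 114 mm over their backs; the gripper's body (76 mm by 85 mm) begins 54 mm behind the grasp point. The pads swing forward as they close: fully open they stand 13 mm farther back than shut.
Start: joints at [1.215, 0.423, 1.63, -0, 1.089, -0.019], TCP at [0.207, 0.59, 0.304] pointing down, gripper open.
Joint ranges: [-3, 3], [-0.9, 2.11], [0.09, 2.58], [-1.31, 4.45], [0.11, 2.69], [-2.54, 2.54]. Speed limits (rad/s): [2.39, 2.39, 3.01, 3.14, 3.14, 3.14].

INTERFACE

Orientations are given as a unit quaternion [x, y, z, w].
In Python, from station import ctrl, optics gives the robot as it stands (ctrl), with the cameras (optics).
- The arm moves only by the tool run_rows, called after "Call:" as name(argument=value, ...), one argument or row to a line, values as JSON. Schema: {"type":"object","properties":{"steps":{"type":"string"},"jaw":{"type":"number"},"grip_force":{"type":"number"},"only":{"type":"string"},"quiet":{"type":"boolean"},"lines":{"type":"string"}},"required":["steps"],"additionalProperties":false}. steps is a string of 1 to 5 rows, one to a line, with the numbers parted by spaces; each row has 6 numbers: dx, dy, dz in a scale on which 1.0 is 0.4 m, then a rotation vector rx, ry, rz in shares of pi rad (1.0 is pi rad); each row shifts and turns the commanded pose from where the row before left it, along the tool's axes as they then stand; what a row does not reach is not made up. A row lasts 1/10 s, in which the tool goes at most 0.05 m and 0.15 rad, less where a joint would pass 70% of its speed; a pose out of reach is approached as far as the arm can. jaw is the opening from 0.0 (shut) to 1.0 (fully open), set as the call begins (left out keeps the last). The fingers move at their own pace and stop on an object; grip_force is the grip in N (left out, the last holds). Time passes only in rows, so rows that do not move let the fingers close. The tool returns the time, the measured TCP pose, the force, the opening and the grip force at its end. only (a regular expression) keeps the lines of the reply that match it, lines (a string "A,B") keeps lines A to B, and quiet returns only ok. A shift or turn number past 1, either way, is cut back to 1. Input that does not fit is refused with a message, and nothing moves.
- ctrl.state(): the state, without advancing time (a new reading comes with each control period).
- optics.camera(name): name is "scene" or "top"; returns a dict with "color" (400x640x3 uint8, red, green, blue), "vfov" (degrees; the focal length in pixels is half the picture's height over the tangent of half this angle, whatever the lens; pixels are square), "cx", "cy" (the principal point, pixels), "R" (3x3) and "t" (3): a world point X has camera coordinates R X + t. Camera axes: x right, y down, z forward; pixel columns grow to the right and rows downward; lengths in m; the calibration is good to about 2 mm. A picture is of the moment at which its call begins. There is no depth.
- ctrl.hand_in(): hands the job in; it is judged then, once.
The state is a dict: "t": time; "joint_positions": joint angles; "qd": joint speeds; "joint_efforts": joint torques, N m; "tcp_pos": TCP position; "tool_rot": TCP orientation; "wrist_force": force on the tool from outside, world axes, zero at the start; "moment": the same for the moment, N m; "width": opening from 0.0 (shut) to 1.0 (fully open); "grasp_force": force on a finger pad.
Only numpy, scipy, OpenCV 4.12 (cv2) and the standard library are available. Lean on these libraries where they do the work, as an engineer would, in place of code of your own. Each camera call takes 0.05 s, during which the arm holds its last target. There are 200 camera calls.

TASK

One of the three blue tube adapters belongs to the aluminium centrifuge bucket: try them in the bucket, lifting them by the black knob, until you find the one that goes right down so that its deck is level with the rim, and leave it in there. Stand the two that do not fit upright on the bench again; lower them in gently rather than forcing or dropping them, do not knock the bucket over or push it about, and leave the timer, marker and wash bottle alone.

Things in the scene. Friction and masses are not known exactly. Their poses are not given: they have to be found in the camera images.
- bucket: Round aluminium swing-out centrifuge bucket, standing loose on the bench, open at the top: outside 79 mm in diameter, 80 mm high, two pivot bosses on its sides (91 mm over both). Bore 65 mm, 70 mm at the very rim; the inner floor is 10 mm above the underside, the lowest 24 mm of the bore taper inward. 0.8 kg. Origin: centre of the underside, z up
- bucket_rim (a point): Centre of the bucket's mouth, level with its rim, 80 mm above the underside. With the right adapter home, its deck is level with this point and its knob centre 30 mm above it
- adapter_1: One of three look-alike blue round tube adapters, 62 to 68 mm in diameter, 70 mm high to the flat deck with four bores, stem and black knob on top; 0.1 to 0.2 kg. Diameter and foot (tapered or straight) differ a little. Only one goes fully down into the bucket; the others stop with the deck 15 to 50 mm above the rim. Which one fits is not told: try. Origin: centre of the underside, z up
- adapter_2: One of three look-alike blue round tube adapters, 62 to 68 mm in diameter, 70 mm high to the flat deck with four bores, stem and black knob on top; 0.1 to 0.2 kg. Diameter and foot (tapered or straight) differ a little. Only one goes fully down into the bucket; the others stop with the deck 15 to 50 mm above the rim. Which one fits is not told: try. Origin: centre of the underside, z up
- adapter_3: One of three look-alike blue round tube adapters, 62 to 68 mm in diameter, 70 mm high to the flat deck with four bores, stem and black knob on top; 0.1 to 0.2 kg. Diameter and foot (tapered or straight) differ a little. Only one goes fully down into the bucket; the others stop with the deck 15 to 50 mm above the rim. Which one fits is not told: try. Origin: centre of the underside, z up
- adapter_1_knob (a point): Centre of that adapter's black round knob, to grip from above: 22 mm in diameter, 18 mm high, on a thin stem. It lies 100 mm over the underside and 30 mm over the deck
- adapter_2_knob (a point): Centre of that adapter's black round knob, to grip from above: 22 mm in diameter, 18 mm high, on a thin stem. It lies 100 mm over the underside and 30 mm over the deck
- adapter_3_knob (a point): Centre of that adapter's black round knob, to grip from above: 22 mm in diameter, 18 mm high, on a thin stem. It lies 100 mm over the underside and 30 mm over the deck
- timer: Bystander, to be left alone: small white bench timer, 35 x 62 mm, 62 mm high. Origin: centre of the underside
- marker: Bystander, to be left alone: white marker with black cap lying on the bench, 131 mm long, 17 mm thick. Origin: centre of the underside
- wash_bottle: Bystander, to be left alone: white squeeze bottle with red cap and bent spout, 56 mm body, 192 mm high with the spout. Origin: on the underside

How it is judged:
By the outcome, as a careful person would: the job done as asked, in the order asked, and still so for the second after the job is handed in, with the robot touching nothing.
It also fails if it takes over 72 s, if anything falls off the work surface, if the arm or the gripper's body presses on something with over 40 N, if the wrist force passes 120 N, or if a joint passes its speed limit or range.

## Working session

There is one attempt and no reset: what is moved stays moved. The work goes in short steps, Python scripts to look and compute and a tool call to move; the robot and the scene stay as the last step left them, time stands still between calls to the robot, and variables do not carry over. Pictures are saved under pics/ and viewed, at most 10 in all, crops included, and the job is handed in when it is done.

```bash
ls; mkdir -p pics; python3 - <<'E'
from station import ctrl, optics
import cv2
print(ctrl.tip_reach); s=ctrl.state(); print(s['t'],s['tcp_pos'],s['tool_rot'],s['width'])
for n in ('scene','top'):
    c=optics.camera(n); cv2.imwrite(f'pics/{n}0.png',c['color'][:,:,::-1]); print(n,c['vfov'],c['cx'],c['cy'],c['R'],c['t'])
E
```

```text
pics
station.py
0.0726
0.0 [0.20635892 0.58948469 0.30316797] [ 1.67599537e-01  9.85854871e-01 -7.40096355e-04 -1.43728007e-04] 0.9997123423688247
scene 51.695342762694075 321.8919585375246 202.775635180547 [[ 0.86624781 -0.49916405  0.02121269]
 [-0.27479473 -0.51147742 -0.81417363]
 [ 0.41725602  0.69944699 -0.58023385]] [-0.5265141   0.22148778  0.97965995]
top 53.85267061354418 317.7183629420894 199.85795473572156 [[ 0.00528782 -0.99986856 -0.01532665]
 [-0.99138091 -0.00323532 -0.13097108]
 [ 0.13090428  0.0158871  -0.99126771]] [-0.04699329  0.62218803  1.18602197]
```

View pics/scene0.png

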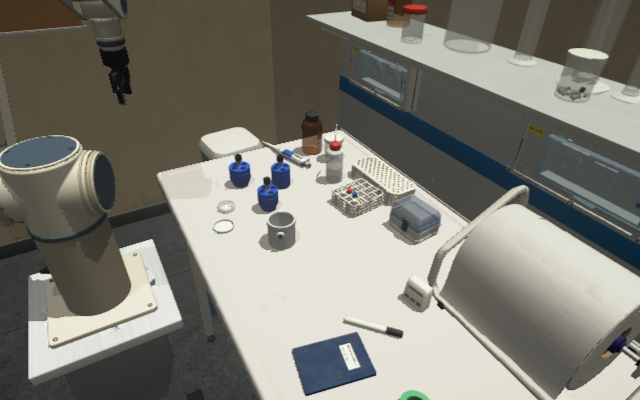

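View pics/top0.png

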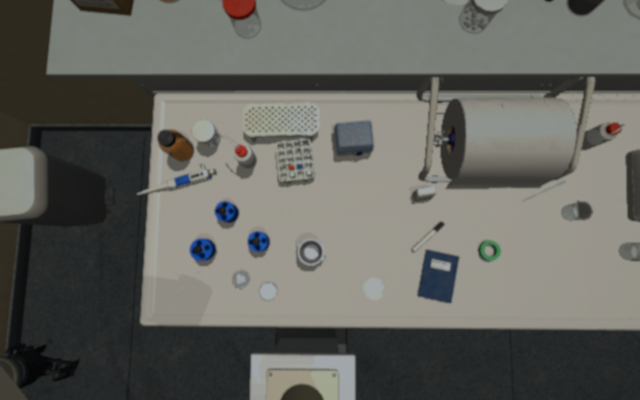

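The scene view shows three adapters (knobs at about (239,157), (281,157), (267,181)) and the bucket at (281,230). In the top view the adapters are near (226,212), (203,249) and (258,242), and the bucket is near (311,252). Next I'll measure them.

```bash
cat > h.py <<'E'
from station import ctrl, optics
import cv2, numpy as np
def shot(n):
    c=optics.camera(n); c['f']=200/np.tan(np.radians(c['vfov'])/2); return c
def ray(c,u,v):
    d=c['R'].T@np.array([(u-c['cx'])/c['f'],(v-c['cy'])/c['f'],1]); return -c['R'].T@c['t'],d/np.linalg.norm(d)
def plane(c,u,v,z):
    o,d=ray(c,u,v); return o+d*(z-o[2])/d[2]
def proj(c,X):
    p=c['R']@np.asarray(X)+c['t']; return c['f']*p[:2]/p[2]+[c['cx'],c['cy']]
def tri(r1,r2):
    A=np.zeros((3,3));b=np.zeros(3)
    for o,d in (r1,r2):
        M=np.eye(3)-np.outer(d,d);A+=M;b+=M@o
    X=np.linalg.solve(A,b)
    return X,[round(float(np.linalg.norm(np.cross(X-o,d)))*1e3,1) for o,d in (r1,r2)]
def blob(mask,near,r):
    m=np.zeros(mask.shape,np.uint8); cv2.circle(m,(int(near[0]),int(near[1])),r,1,-1)
    m=(m&mask.astype(np.uint8)); n,l,st,ce=cv2.connectedComponentsWithStats(m)
    if n<2: return None
    k=1+np.argmax(st[1:,4]); return ce[k],st[k]
E
python3 - <<'E'
from h import *
C={n:shot(n) for n in('scene','top')}
dark={n:(c['color'].max(2)<65) for n,c in C.items()}
hints=[((239,157),(203,247)),((281,157),(226,211)),((267,181),(258,240))]
for a,b in hints:
    s=blob(dark['scene'],a,9); t=blob(dark['top'],b,10); print(s,t)
    if s and t: print(tri(ray(C['scene'],*s[0]),ray(C['top'],*t[0])))
    print([plane(C['top'],*b,.1).round(3),plane(C['scene'],*a,.1).round(3)])
print('bucket',plane(C['top'],311,251,.08),plane(C['scene'],281,219,.08))
im=[cv2.resize(C['top']['color'][190:275,180:340],None,fx=5,fy=5,interpolation=cv2.INTER_CUBIC)[:300*2][:, :800]]
cv2.imwrite('pics/t1.png',im[0][:,:,::-1])
cv2.imwrite('pics/s1.png',cv2.resize(C['scene']['color'][145:260,215:325],None,fx=5,fy=5,interpolation=cv2.INTER_CUBIC)[:,:,::-1])
E
```

```text
(array([237.96774194, 157.80645161]), array([236, 155,   5,   7,  31], dtype=int32)) (array([198.32835821, 249.40298507]), array([194, 242,  10,  15,  67], dtype=int32))
(array([0.46759283, 0.30278331, 0.10164497]), [0.6, 0.6])
[array([0.474, 0.29 , 0.1  ]), array([0.474, 0.309, 0.1  ])]
(array([279.76315789, 158.23684211]), array([277, 155,   7,   8,  38], dtype=int32)) (array([222.05882353, 210.35294118]), array([217, 203,   9,  16,  68], dtype=int32))
(array([0.58337254, 0.23676787, 0.10249777]), [1.5, 1.5])
[array([0.58 , 0.226, 0.1  ]), array([0.594, 0.246, 0.1  ])]
(array([266.5       , 180.86842105]), array([264, 178,   6,   7,  38], dtype=int32)) (array([255.11290323, 241.25806452]), array([250, 234,   9,  15,  62], dtype=int32))
(array([0.49302493, 0.13697985, 0.09931954]), [1.5, 1.5])
[array([0.495, 0.129, 0.1  ]), array([0.495, 0.134, 0.1  ])]
bucket [ 0.46421852 -0.02585599  0.08      ] [ 0.46308148 -0.02814198  0.08      ]
```

View pics/t1.png

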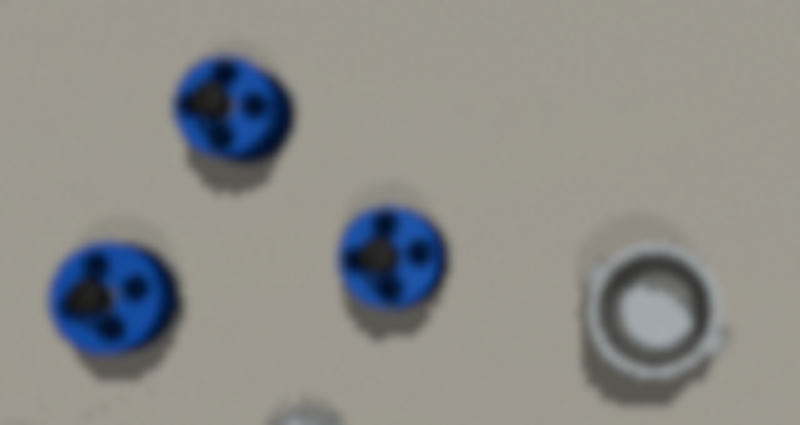

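View pics/s1.png

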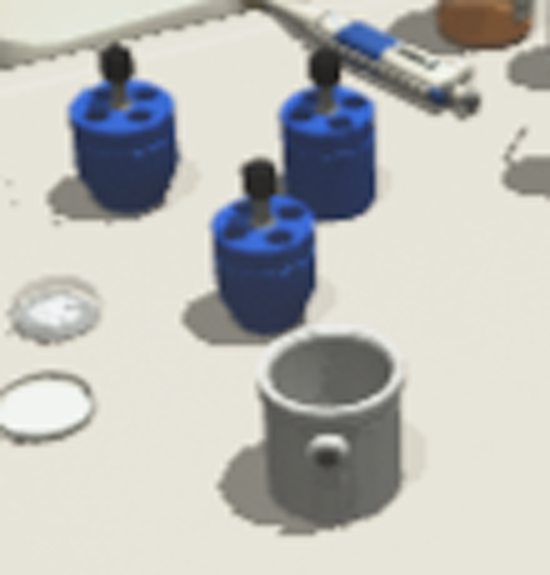

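The scene crop shows that the far-left adapter (about (0.467,0.303)) is wide with a tapered foot. The far-right one (about (0.583,0.237)) is straight. The near one (about (0.493,0.137)) is slim and tapered, so I'll try it first. The bucket rim is centred at about (310.4,251.6) in the top view.

```bash
cat > d.py <<'E'
import sys,numpy as np
from station import ctrl, optics
from scipy.spatial.transform import Rotation as R
s=ctrl.state(); t=np.array([float(x) for x in sys.argv[1:4]])
r=R.from_quat(s['tool_rot']); print('tcp',np.round(s['tcp_pos'],4),'tool delta',np.round(r.inv().apply(t-s['tcp_pos']),4),'F',np.round(s['wrist_force'],1),'w',round(s['width'],3),'g',round(s['grasp_force'],1),'down',np.round(r.apply([0,0,1]),3),'t',s['t'])
E
python3 - <<'E'
from h import *
C={n:shot(n) for n in('scene','top')}
for n,x0,y0,x1,y1 in (('top',292,232,330,272),('scene',262,205,300,233)):
    c=C[n]; im=c['color'][y0:y1,x0:x1].astype(int); m=((im[...,0]-im[...,2])<8).astype(np.uint8)
    if n=='top': m&=(im.max(2)>110).astype(np.uint8)
    k,_=cv2.findContours(m,cv2.RETR_EXTERNAL,cv2.CHAIN_APPROX_NONE); k=max(k,key=cv2.contourArea)
    h=cv2.convexHull(k); e=cv2.fitEllipse(h); ce=np.array(e[0])+[x0,y0]; print(n,ce,e[1],plane(c,*ce,.08)); 
    for r in im[::3]: print(''.join('#' if p[0]-p[2]<8 and p.max()>110 else ('o' if p[0]-p[2]<8 else '.') for p in r))
E
python3 d.py .493 .137 .25
```

```text
top [310.43208313 251.58744431] (27.215290069580078, 30.198331832885742) [ 0.46248343 -0.02418545  0.08      ]
......................................
......................................
...............########...............
.........######oooooooo#####..........
.....#####ooooooooooooooooo####.......
.....####ooooo########ooooooo###......
.....###oooo#############ooooo###.....
.....###oooo##############oooo###.....
.....o###oooo#############ooo####.....
......o####oooooo#####ooooo######.....
......oooo#####ooooooo######oo........
......ooooooooo########ooo............
..........oooo..ooo.ooo...............
......................................
scene [277.98448658 219.97871876] (28.098434448242188, 41.53609848022461) [ 0.45418319 -0.0281862   0.08      ]
oooooooooooooo#.......................
oooooooooooooo........................
.#oooooooo###############.##..........
.......######ooooooooooooooo####......
.....####o##ooooooooooooooooooo##.....
.....###########ooooooooooooooo##.....
......###########ooooooooooo#####.....
......ooo####################ooo#.....
......#oooooooooooooooooooooooooo.....
.......ooooooooo######ooooooooooo.....
tcp [0.2065 0.5897 0.3036] tool delta [-0.42   -0.3326  0.0538] F [-0.2 -0.  -0.6] w 1.001 g 0.0 down [-0.    -0.001 -1.   ] t 0.3
```

The rows are not in the units I measure in: shifts go in shares of 0.4 m and turns go in shares of pi rad. I convert before sending: -0.039 m / 0.4 = -0.0975, -0.031 m / 0.4 = -0.0775.

Call:
run_rows(
  steps="-0.0975 -0.0775 0 0 0 0\n-0.0975 -0.0775 0 0 0 0\n-0.0975 -0.0775 0 0 0 0\n-0.0975 -0.0775 0 0 0 0\n-0.0975 -0.0775 0 0 0 0",
  jaw=0.7,
  grip_force=30,
)

```text
t: 0.8
tcp_pos: [0.34, 0.3775, 0.3041]
tool_rot: [0.167, 0.986, 0.0, 0.0]
wrist_force: [0.8, 0.3, -0.3]
width: 0.702
grasp_force: 0.0
```

Call:
run_rows(
  steps="-0.0975 -0.0775 0 0 0 0\n-0.0975 -0.0775 0 0 0 0\n-0.0975 -0.0775 0 0 0 0\n-0.0975 -0.0775 0 0 0 0\n0 0 0 0 0 0",
)

```text
t: 1.3
tcp_pos: [0.4482, 0.2063, 0.3042]
tool_rot: [0.171, 0.985, -0.0, 0.001]
wrist_force: [-0.9, -0.4, 0.4]
width: 0.698
grasp_force: 0.0
```

```bash
python3 d.py .493 .137 .25
```

```text
tcp [0.4482 0.2063 0.3042] tool delta [-0.0654 -0.0502  0.0543] F [-0.9 -0.4  0.4] w 0.698 g 0.0 down [ 0.001 -0.001 -1.   ] t 1.3
```

Scaled: -0.033 m / 0.4 = -0.0825, -0.032 m / 0.4 = -0.08.

Call:
run_rows(
  steps="-0.0825 -0.0625 0.045 0 0 0\n-0.08 -0.0625 0.045 0 0 0\n0 0 0.045 0 0 0\n0 0 0 0 0 0\n0 0 0 0 0 0",
)

```text
t: 1.8
tcp_pos: [0.4901, 0.1424, 0.25]
tool_rot: [0.167, 0.986, -0.0, -0.001]
wrist_force: [-0.4, 0.7, -0.0]
width: 0.7
grasp_force: 0.0
```

```bash
python3 d.py .493 .137 .156
python3 - <<'E'
from h import *
C={n:shot(n) for n in('scene','top')}
a=cv2.resize(C['scene']['color'][120:240,210:310],None,fx=5,fy=5)[:,:,::-1]
cv2.imwrite('pics/s2.png',a)
E
```

```text
tcp [0.4901 0.1424 0.25  ] tool delta [-0.0046 -0.0041  0.094 ] F [-0.4  0.7 -0. ] w 0.7 g 0.0 down [-0.001 -0.    -1.   ] t 1.8
```

View pics/s2.png

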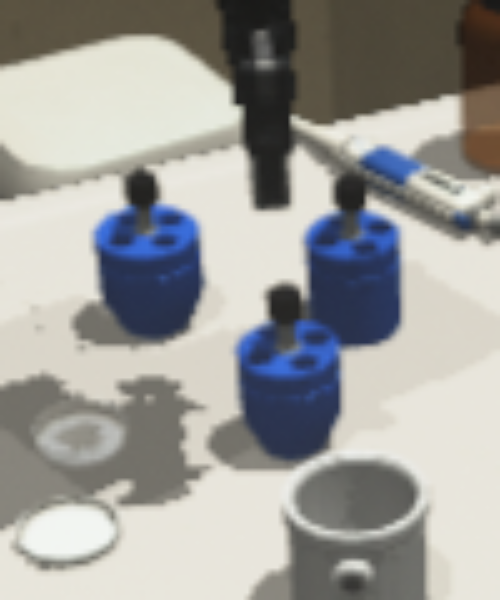

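The gripper hangs above the near knob, with the fingers at column 271 and the knob at 285 in the crop. That gap of about 6 mm matches the remaining shift, so I'll correct it and descend.

Scaled: 0.02 m / 0.4 = 0.05, 0.018 m / 0.4 = 0.045.

Call:
run_rows(
  steps="-0.0125 -0.01 0.035 0 0 0\n0 0 0.05 0 0 0\n0 0 0.05 0 0 0\n0 0 0.05 0 0 0\n0 0 0.045 0 0 0",
)

```text
t: 2.4
tcp_pos: [0.4937, 0.1367, 0.1568]
tool_rot: [0.167, 0.986, 0.0, 0.0]
wrist_force: [0.4, -0.6, 0.6]
width: 0.699
grasp_force: 0.0
```

Call:
run_rows(
  steps="0 0 0 0 0 0\n0 0 0 0 0 0",
)

```text
t: 2.6
tcp_pos: [0.4938, 0.1366, 0.1578]
tool_rot: [0.167, 0.986, -0.0, -0.0]
wrist_force: [0.5, 0.5, 0.5]
width: 0.702
grasp_force: 0.0
```

```bash
python3 d.py .493 .137 .156
```

```text
tcp [0.4938 0.1366 0.1578] tool delta [0.0009 0.0001 0.0018] F [0.5 0.5 0.5] w 0.702 g 0.0 down [-0. -0. -1.] t 2.6
```

Scaled: 0.002 m / 0.4 = 0.005.

Call:
run_rows(
  steps="0 0 0.005 0 0 0\n0 0 0 0 0 0\n0 0 0 0 0 0\n0 0 0 0 0 0\n0 0 0 0 0 0",
  jaw=0,
  grip_force=40,
)

```text
t: 3.1
tcp_pos: [0.4943, 0.1365, 0.1567]
tool_rot: [0.168, 0.986, 0.0, 0.001]
wrist_force: [-1.3, -0.8, 6.6]
width: 0.241
grasp_force: 39.0
```

Call:
run_rows(
  steps="0 0 0 0 0 0\n0 0 0 0 0 0\n0 0 -0.025 0 0 0\n0 0 -0.025 0 0 0\n0 0 0 0 0 0",
)

```text
t: 3.6
tcp_pos: [0.4946, 0.1367, 0.1775]
tool_rot: [0.168, 0.986, 0.001, 0.001]
wrist_force: [-0.0, 0.0, -1.8]
width: 0.243
grasp_force: 39.2
```

```bash
python3 d.py .463 -.026 .28
```

```text
tcp [0.4946 0.1367 0.1775] tool delta [-0.0242 -0.1638 -0.1027] F [-0.   0.  -1.8] w 0.243 g 39.2 down [ 0.003  0.001 -1.   ] t 3.6
```

Scaled: -0.03 m / 0.4 = -0.075, -0.025 m / 0.4 = -0.0625.

Call:
run_rows(
  steps="0 0 -0.075 0 0 0\n0 0 -0.075 0 0 0\n0 0 -0.0625 0 0 0\n0 0 -0.045 0 0 0\n0 -0.05 0 0 0 0",
)

```text
t: 4.1
tcp_pos: [0.4892, 0.1189, 0.2819]
tool_rot: [0.167, 0.986, 0.001, 0.003]
wrist_force: [1.4, -0.3, -2.0]
width: 0.242
grasp_force: 39.5
```

Call:
run_rows(
  steps="-0.015 -0.09 0 0 0 0\n-0.015 -0.09 0 0 0 0\n-0.015 -0.09 0 0 0 0\n-0.015 -0.09 0 0 0 0\n0 0 0 0 0 0",
)

```text
t: 4.6
tcp_pos: [0.4613, -0.0292, 0.279]
tool_rot: [0.169, 0.986, -0.0, -0.0]
wrist_force: [-0.5, 0.8, -0.9]
width: 0.239
grasp_force: 39.6
```

Call:
run_rows(
  steps="0 0 0 0 0 0\n0 0 0 0 0 0",
)

```text
t: 4.8
tcp_pos: [0.4624, -0.0258, 0.279]
tool_rot: [0.168, 0.986, 0.0, 0.0]
wrist_force: [0.7, 0.4, -0.3]
width: 0.241
grasp_force: 39.6
```

```bash
python3 d.py .463 -.026 .28
python3 - <<'E'
from h import *
C={n:shot(n) for n in('scene','top')}
a=cv2.resize(C['scene']['color'][130:260,230:330],None,fx=4.5,fy=4.5,interpolation=cv2.INTER_CUBIC)
cv2.imwrite('pics/s3.png',a[:,:,::-1])
c=C['scene']; 
print('rim',proj(c,[.463,-.026,.08]),'adapter foot',proj(c,np.r_[ctrl.state()['tcp_pos'][:2],ctrl.state()['tcp_pos'][2]-.156]))
E
```

```text
tcp [ 0.4624 -0.0258  0.279 ] tool delta [-0.0007 -0.     -0.001 ] F [ 0.7  0.4 -0.3] w 0.241 g 39.6 down [ 0.  0. -1.] t 4.8
rim [280.62943411 218.57878247] adapter foot [279.72350942 205.56900945]
```

View pics/s3.png

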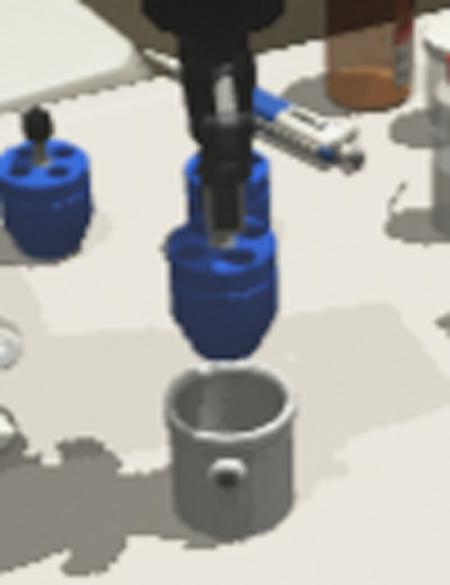

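The adapter hangs upright over the mouth. Its foot is at crop column 225 and the rim at 230, which matches the projected offset. I'll lower it gently and watch the force.

Scaled: 0.015 m / 0.4 = 0.0375, 0.01 m / 0.4 = 0.025.

Call:
run_rows(
  steps="0 0 0.0375 0 0 0\n0 0 0.0375 0 0 0\n0 0 0.025 0 0 0\n0 0 0.015 0 0 0\n0 0 0.015 0 0 0",
)

```text
t: 5.4
tcp_pos: [0.4625, -0.0259, 0.2266]
tool_rot: [0.167, 0.986, 0.0, -0.0]
wrist_force: [1.7, 0.0, -1.1]
width: 0.243
grasp_force: 39.6
```

Call:
run_rows(
  steps="0 0 0.015 0 0 0\n0 0 0.015 0 0 0\n0 0 0.015 0 0 0",
)

```text
t: 5.7
tcp_pos: [0.4624, -0.0263, 0.2087]
tool_rot: [0.168, 0.986, 0.0, 0.0]
wrist_force: [-0.2, 0.3, -2.6]
width: 0.24
grasp_force: 39.6
```

```bash
python3 d.py .463 -.026 .167
```

```text
tcp [ 0.4624 -0.0263  0.2087] tool delta [-0.0004  0.0005  0.0417] F [-0.2  0.3 -2.6] w 0.24 g 39.6 down [ 0. -0. -1.] t 5.7
```

Scaled: 0.005 m / 0.4 = 0.0125, 0.004 m / 0.4 = 0.01.

Call:
run_rows(
  steps="0 0 0.0125 0 0 0\n0 0 0.0125 0 0 0\n0 0 0.01 0 0 0",
)

```text
t: 6.0
tcp_pos: [0.4624, -0.0262, 0.1946]
tool_rot: [0.168, 0.986, 0.0, 0.0]
wrist_force: [0.6, 1.9, 0.0]
width: 0.239
grasp_force: 39.7
```

Call:
run_rows(
  steps="0 0 0.01 0 0 0\n0 0 0.01 0 0 0\n0 0 0.0075 0 0 0",
)

```text
t: 6.3
tcp_pos: [0.4623, -0.0262, 0.1836]
tool_rot: [0.168, 0.986, 0.0, 0.0]
wrist_force: [1.8, 0.5, -0.8]
width: 0.238
grasp_force: 39.7
```

```bash
python3 d.py .463 -.026 .167
```

```text
tcp [ 0.4623 -0.0262  0.1836] tool delta [-0.0006  0.0004  0.0166] F [ 1.8  0.5 -0.8] w 0.238 g 39.7 down [ 0.  0. -1.] t 6.3
```

Scaled: 0.004 m / 0.4 = 0.01, 0.003 m / 0.4 = 0.0075.

Call:
run_rows(
  steps="0 0 0.01 0 0 0\n0 0 0.01 0 0 0\n0 0 0.0075 0 0 0",
)

```text
t: 6.6
tcp_pos: [0.4623, -0.0262, 0.1726]
tool_rot: [0.168, 0.986, 0.0, 0.0]
wrist_force: [0.5, 1.6, -0.7]
width: 0.241
grasp_force: 39.7
```

Call:
run_rows(
  steps="0 0 0.005 0 0 0\n0 0 0.005 0 0 0\n0 0 0 0 0 0",
)

```text
t: 6.9
tcp_pos: [0.4622, -0.0262, 0.1687]
tool_rot: [0.168, 0.986, -0.0, -0.0]
wrist_force: [1.4, 1.2, -1.9]
width: 0.24
grasp_force: 39.5
```

```bash
python3 d.py .463 -.026 .167
```

```text
tcp [ 0.4622 -0.0262  0.1687] tool delta [-0.0007  0.0005  0.0017] F [ 1.4  1.2 -1.9] w 0.24 g 39.5 down [-0.  0. -1.] t 6.9
```

Nearly home, with no resistance so far. I'll go down to floor contact in small steps.

Scaled: 0.001 m / 0.4 = 0.0025.

Call:
run_rows(
  steps="0 0 0.0025 0 0 0\n0 0 0.0025 0 0 0\n0 0 0 0 0 0",
)

```text
t: 7.2
tcp_pos: [0.4622, -0.0263, 0.1669]
tool_rot: [0.168, 0.986, 0.0, -0.0]
wrist_force: [-0.1, 2.2, -1.6]
width: 0.24
grasp_force: 39.7
```

Call:
run_rows(
  steps="0 0 0.0025 0 0 0\n0 0 0 0 0 0",
)

```text
t: 7.4
tcp_pos: [0.4627, -0.0264, 0.1667]
tool_rot: [0.168, 0.986, -0.0, 0.001]
wrist_force: [-0.0, 0.6, 7.6]
width: 0.237
grasp_force: 40.7
```

```bash
python3 d.py .463 -.026 .167
```

```text
tcp [ 0.4627 -0.0264  0.1667] tool delta [-0.0001  0.0005 -0.0003] F [-0.   0.6  7.6] w 0.237 g 40.7 down [ 0.001 -0.    -1.   ] t 7.4
```

Contact came at TCP z = 0.1667, the height expected when the adapter is home. I'll release and back off straight up.

Call:
run_rows(
  steps="0 0 0 0 0 0\n0 0 0 0 0 0\n0 0 0 0 0 0\n0 0 0 0 0 0\n0 0 0 0 0 0",
  jaw=0.7,
)

```text
t: 7.9
tcp_pos: [0.4622, -0.0263, 0.1658]
tool_rot: [0.168, 0.986, -0.0, -0.0]
wrist_force: [0.4, -0.7, 0.2]
width: 0.697
grasp_force: 0.0
```

Call:
run_rows(
  steps="0 0 -0.025 0 0 0\n0 0 -0.05 0 0 0\n0 0 -0.075 0 0 0\n0 0 -0.1 0 0 0\n0 0 -0.1 0 0 0",
)

```text
t: 8.4
tcp_pos: [0.4618, -0.0262, 0.3078]
tool_rot: [0.168, 0.986, -0.0, -0.0]
wrist_force: [1.1, 0.1, 0.1]
width: 0.697
grasp_force: 0.0
```

Call:
run_rows(
  steps="0.1 0.075 0 0 0 0\n0.1 0.075 0 0 0 0\n0.1 0.075 0 0 0 0\n0 0 0 0 0 0\n0 0 0 0 0 0",
)

```text
t: 8.9
tcp_pos: [0.3784, 0.0992, 0.3067]
tool_rot: [0.166, 0.986, 0.0, 0.001]
wrist_force: [1.0, 0.4, -0.3]
width: 0.698
grasp_force: 0.0
```

```bash
python3 - <<'E'
from h import *
C={n:shot(n) for n in('scene','top')}
a=cv2.resize(C['scene']['color'][140:260,210:330],None,fx=5,fy=5,interpolation=cv2.INTER_CUBIC)
b=cv2.resize(C['top']['color'][230:275,290:335],None,fx=4,fy=4,interpolation=cv2.INTER_CUBIC)
a=np.hstack([a,np.vstack([b,np.zeros((a.shape[0]-b.shape[0],b.shape[1],3),np.uint8)])])
cv2.imwrite('pics/s4.png',a[:,:,::-1]); print(a.shape)
d={n:(c['color'].max(2)<65) for n,c in C.items()}
X=[.4627,-.0264,.110]; r=[]
for n in C:
    q=blob(d[n],proj(C[n],X),7); print(n,proj(C[n],X),q); r.append(ray(C[n],*q[0]))
print(tri(*r))
E
```

```text
(600, 780, 3)
scene [280.17356168 209.69809976] (array([280.05555556, 209.7037037 ]), array([277, 206,   7,   9,  54], dtype=int32))
top [310.84943192 251.50810082] (array([310.175, 252.85 ]), array([307, 248,   7,  11,  40], dtype=int32))
(array([ 0.46066548, -0.02530197,  0.1099116 ]), [2.0, 2.0])
```

View pics/s4.png

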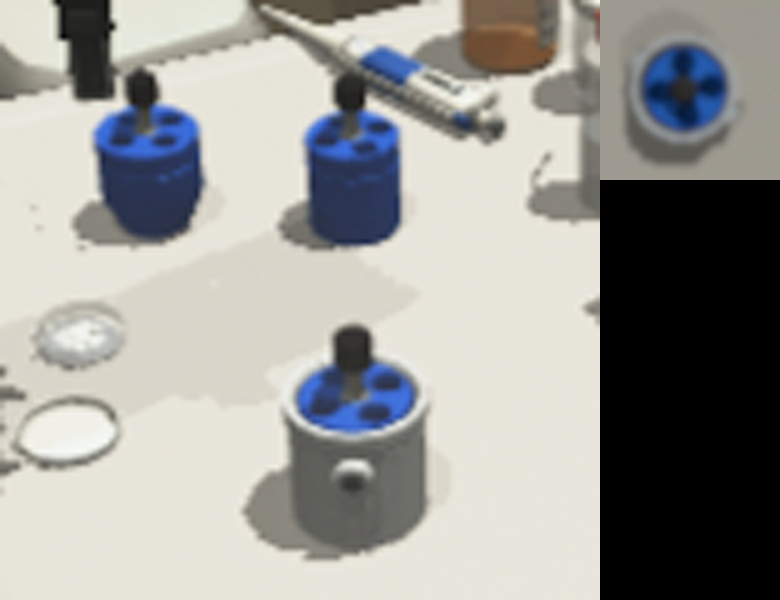

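The picture shows the adapter fully seated: deck level with the rim (crop (357,398)) and knob at (352,348), triangulated at z = 0.110. The bucket hasn't moved, and the other two adapters still stand upright where they were. The gripper is clear, so I'm handing in.

```bash
python3 -c "
from station import ctrl, optics
print(ctrl.hand_in())"
```

```text
the job is handed in; nothing more can be done
None
```

The job is handed in: the near, slim tapered adapter was the first one I tried and went right down (deck level with the rim, knob at z = 0.110 m), so the other two were never lifted and still stand upright, and I did not touch the timer, marker or wash bottle.

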